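# Prop the trim table's gate open on its stay

## Robot

A 6-joint arm with a two-finger parallel gripper is mounted at the origin on the work surface. World frame = base frame: x ahead of the robot, y to its left, z up, the work surface at z = 0. Lengths are in m, angles in degrees, forces in N, time in s.
With the tool pointing down it reaches from about 0.3 to 0.775 m from the base axis. Payload 14.6 kg.
Tool frame: the origin (TCP) lies at the very end of the fingers, on their centre line; the grasp point (between the pads) lies 19 mm behind it; z points along the fingers, y is the line along which they close (so a half turn about z gives the same grasp; the last joint's range is limited). The gripper opens to 94 mm and grips with 3 to 60 N. Pads are 16 mm wide; open, the fingers measure 119 mm over their backs; the gripper's body (75 mm by 177 mm) begins 78 mm behind the grasp point.
Start: joints at [-71.998, 17.183, 87.147, -0, 75.671, -3.816], TCP at [0.204, -0.511, 0.205] pointing down, gripper open.
Joint ranges: [-173.82, 173.82], [-45.26, 126.66], [13.44, 144.39], [-59.66, 239.66], [0, 175.72], [-146.38, 146.38]. Speed limits (degrees/s): [127.2, 127.2, 147.25, 180, 180, 180].

## Interface

Orientations are given as [roll, pitch, yaw] about the fixed x, y, z axes, in that order (R = Rz(yaw) Ry(pitch) Rx(roll)).
In Python, from plant import robot gives the robot as it stands. The module is installed in compiled form; this text tells all that it offers.
- The arm moves only by the tool servo_tool, never from a script. Its argument "increments" is a list of rows, each an object with "fingers": the opening, from 0 (shut) to 1 (fully open); "slide": the shift along the tool's x, y, z in mm, a list of three; "rotation": the turn, a rotation vector about the tool's x, y, z in rad, a list of three. A call has 1 to 20 rows; each row shifts and turns the commanded pose from where the row before left it, along the tool's axes as they then stand; what a row does not reach is not made up. A row lasts 1/8 s, in which the tool goes at most 62.5 mm and 10.7 degrees, less where a joint would pass 70% of its speed; a pose out of reach is approached as far as the arm can. A call with a gripper value outside its range is refused whole. The fingers move at their own pace and stop on an object; "squeeze" is the grip in N (left out, the last holds). Time passes only in rows, so rows that do not move let the fingers close. It gives the time, the measured TCP pose, the force, the opening and the grip force at its end, in the units of the state.
- robot.get_obs(): the state, without advancing time (a new reading comes with each control period).
- robot.camera(name): name is "scene" or "top" or "wrist"; returns a dict with "image" (420x560x3 uint8, blue, green, red), "camera_matrix" (3x3 intrinsics, pixels), "dist_coeffs" ([k1, k2, p1, p2, k3] as OpenCV has them; the pictures are not rectified), "eye" and "attitude" of the camera in the world. Camera axes: x right, y up, looking along -z (the intrinsics and any distortion apply to the point x, -y, -z); pixel columns grow to the right and rows downward; lengths in m; the calibration is good to about 2 mm. A picture is of the moment at which its call begins. There is no depth.
- robot.job_done(): hands the job in; it is judged then, once.
The state is a dict: "time": time; "qpos": joint angles; "dq": joint speeds; "tau": joint torques, N m; "tcp_pos": TCP position; "tcp_rot": TCP orientation; "force": force on the tool from outside, world axes, zero at the start; "wrist_torque": the same for the moment, N m; "gripper_width": finger opening in m; "finger_force": force on a finger pad.
Only numpy, scipy, OpenCV 4.12 (cv2) and the standard library are available. Lean on these libraries where they do the work, as an engineer would, in place of code of your own. Each camera call takes 0.05 s, during which the arm holds its last target. There are 200 camera calls.

## Task

Prop the trim table's little swing gate open: lift the flat stay bar by its knob, push the gate open with it, and drop the second hole counting from the knob over the peg on the table so that the bar lies fully down, then let go. The peg is clamped somewhere along its slot, so feel for it gently; do not bear down hard on the peg or shove hard sideways against it, and leave the screw box, the can, the tape measure and the hammer where they are.

Things in the scene. Friction and masses are not known exactly. Their poses are not given: they have to be found in the camera images.
- trim_table: The fixed board, 320 (x) x 420 (y) x 18 mm with a grey top. In its frame x points away from the robot (roughly), z up; origin on its underside, at z = 0 on the bench; the working face is 18 mm up. The gate's hinge axis (vertical) stands at x +60, y +140 mm. With the gate shut it runs from there towards -y, along the board's far side, 310 mm long, 16 mm thick, from 24 to 114 mm above the bench, between two 26 mm square posts (118 mm high).
- peg_slot (a point): Middle of the peg's slot, on the board's face (board frame x -30, y -10 mm, z 18 mm). Axes as the board's. The slot runs along x. An upright steel peg, 10 mm thick, standing 16 mm above the face, its top 2 mm tapering to 8.4 mm, is clamped fast in it: centred across the slot (y), but anywhere up to 12 mm either way along it (x). Where it is clamped is not measured.
- gate (a joint): Opening angle of the gate in rad: 0 shut, growing as it swings away from the robot (counter-clockwise from above) about its vertical hinge; range 0 to 0.95. Stiff hinge (0.08 N m friction) with a weak closing spring (0.8 N m/rad about 0.05 rad): it stays where it is near shut, but from the peg's opening it springs back part of the way unless the stay holds it.
- stay_swing (a joint): Angle of the stay relative to the gate about the vertical pivot, rad: 0 means the bar stands at right angles to the gate, pointing to the robot's side; positive swings its knob end away from the gate's hinge (counter-clockwise from above, towards -y). Range -1.5 to 1.3, swings freely.
- stay_lift (a joint): Tilt of the stay about its level pivot pin, rad: 0 lying fully down (level, its underside 3 mm above the board's face, 21 mm above the bench), positive = knob end raised; it falls under its own weight (0.3 to 0.55 kg in all). Range 0 to 0.7. The bar must be raised over the peg's top (about 0.1 rad at the second hole).
- stay_pivot (a point): Where the stay is pivoted on the gate: 20 mm on the robot's side of the gate's middle plane and 150 mm along the gate from its hinge axis (gate shut: board frame x +40, y -10 mm), 24 mm above the bench. Axes as the bar's: -x points from the pivot to the knob, y across the bar, z up.
- stay_hole (a point): Centre, on the underside, of the hole to use: the second from the knob, 145 mm from the pivot. The steel bar is 225 mm long, 28 mm wide, 6 mm thick, with four 12 mm holes at 85, 115, 145 and 175 mm from the pivot; bar and peg touch metal on metal, and nothing else stops the bar on its way down. Axes as the bar's.
- stay_knob (a point): Grip point on the knob: upright black cylinder, 16 mm thick, 205 mm from the pivot, top 45 mm above the bar's top (72 above the bench, bar down); this point is on its axis 28 mm above the bar's top, 55 above the bench. Axes as the bar's. Its rubber bush gives 1 mm per 1.5 N, at most 7 mm up/down, 5 mm sideways; the gate's spring makes the bar lag 1 to 2 mm towards the robot.
- screw_box: Cardboard box of screws, 55 x 75 x 35 mm, standing on the board at its near left corner; origin under its middle. Leave it alone.
- paint_can: Can, 84 mm across, 110 mm high, on the bench to the left; origin under its middle. Leave it alone.
- tape: Orange tape measure, 70 x 40 x 65 mm, on the bench to the near left; origin under its middle. Leave it alone.
- hammer: Hammer lying on the bench to the right; leave it alone.

How it is judged:
By the outcome, as a careful person would: the job done as asked, in the order asked, and still so for the second after the job is handed in, with the robot touching nothing.
It also fails if it takes over 64 s, if anything falls off the work surface, if the arm or the gripper's body presses on something with over 40 N, if the wrist force passes 120 N, or if a joint passes its speed limit or range.

## Working session

There is one attempt and no reset: what is moved stays moved. The work goes in short steps, Python scripts to look and compute and a tool call to move; the robot and the scene stay as the last step left them, time stands still between calls to the robot, and variables do not carry over. Pictures are saved under pics/ and viewed, at most 10 in all, crops included, and the job is handed in when it is done.

Besides the shell and the picture viewer there is one more tool, called after "Request:" by a JSON object that holds its "name" and its "arguments". servo_tool: Moves the arm, as the interface text tells. Its arguments: {"type":"object","properties":{"increments":{"type":"array","items":{"type":"object","properties":{"fingers":{"type":"number"},"slide":{"type":"array","items":{"type":"number"}},"rotation":{"type":"array","items":{"type":"number"}}}}},"squeeze":{"type":"number"}},"required":["increments"]}

```bash
mkdir -p pics; cat > h.py <<'E'
import cv2,numpy as np
from scipy.spatial.transform import Rotation as R
from plant import robot
def att(c):
    a=np.array(c["attitude"],float)
    if a.shape==(3,3): return a
    return R.from_euler('xyz',a.ravel(),degrees=True).as_matrix()
def ray(c,px):
    u=cv2.undistortPoints(np.array([[px]],float),np.array(c["camera_matrix"]),np.array(c["dist_coeffs"])).ravel()
    return att(c)@np.array([u[0],-u[1],-1.])
def onz(c,px,z):
    d=ray(c,px);e=np.array(c["eye"]);return e+d*(z-e[2])/d[2]
def proj(c,P):
    p=att(c).T@(np.array(P)-np.array(c["eye"]));
    return cv2.projectPoints(np.array([[p[0],-p[1],-p[2]]]),np.zeros(3),np.zeros(3),np.array(c["camera_matrix"]),np.array(c["dist_coeffs"]))[0].ravel()
E
python3 - <<'E'
from h import *
print(robot.get_obs())
for n in("top","scene"):
    c=robot.camera(n);cv2.imwrite(f"pics/{n}0.png",c["image"]);print(n,c["eye"],c["attitude"],c["camera_matrix"],c["dist_coeffs"])
E
```

```text
{'time': 0.0, 'qpos': array([-7.19965252e+01,  1.72148498e+01,  8.71794627e+01,  7.58077956e-04,
        7.56699089e+01, -3.81615800e+00]), 'dq': array([-0.00832388,  0.00946771,  0.10121367,  0.08847434,  0.05386851,
       -0.09306132]), 'tau': array([ 3.94189692e-04, -5.31797361e+01, -3.52737844e+01,  7.09336298e-02,
        2.42916495e-02, -1.27127155e-04]), 'tcp_pos': array([ 0.20434664, -0.51035532,  0.20489997]), 'tcp_rot': array([-1.79935970e+02, -5.00692854e-03,  2.18194420e+01]), 'force': array([-0.58024089, -0.37115067, -0.11992355]), 'wrist_torque': array([-0.01095652, -0.01630002, -0.02839754]), 'finger_force': 0.0, 'gripper_width': 0.0941236793205122}
top [ 0.43810185 -0.01691999  1.3123647 ] [  2.78040244   1.22718045 -90.39251517] [[472.69258983   0.         276.28544296]
 [  0.         472.69258983 207.1623231 ]
 [  0.           0.           1.        ]] [-0.05489908  0.          0.          0.          0.        ]
scene [1.08635852 0.01763881 1.06793689] [29.77849548 -0.59364269 91.61302676] [[405.88940344   0.         276.80455806]
 [  0.         405.88940344 208.08336917]
 [  0.           0.           1.        ]] [0.0076612 0.        0.        0.        0.       ]
```

View pics/top0.png

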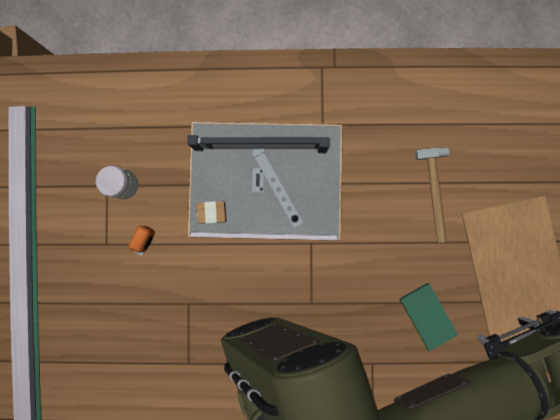

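View pics/scene0.png

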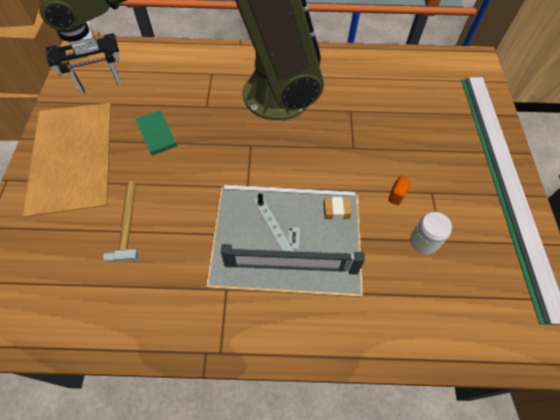

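The top view shows the board (corners about (192,122), (341,125), (340,240), (189,237)), the knob near (295,218), the slot plate at (257,180) and the shut gate along row 142. The scene view agrees; the arm is clear of the board.

```bash
python3 - <<'E'
from h import *
c=robot.camera("top");im=c["image"]
hsv=cv2.cvtColor(im,cv2.COLOR_BGR2HSV)
m=((hsv[...,1]<45)&(hsv[...,2]>60)).astype(np.uint8)*255
m2=np.zeros_like(m);m2[110:250,180:350]=m[110:250,180:350]
m2=cv2.morphologyEx(m2,cv2.MORPH_CLOSE,np.ones((15,15)))
k=max(cv2.findContours(m2,0,2)[0],key=cv2.contourArea)
r=cv2.minAreaRect(k);b=cv2.boxPoints(r);print(r)
P=np.array([onz(c,p,.018) for p in b]);print(b,P,P.mean(0))
print([np.linalg.norm(P[i]-P[i-1]) for i in range(4)])
for i in range(4):
    d=P[i]-P[i-1];print(np.degrees(np.arctan2(d[1],d[0])))
# knob
dm=(hsv[...,2]<55).astype(np.uint8)
n,l,s,ce=cv2.connectedComponentsWithStats(dm[200:232,280:310].copy())
for i in range(1,n): print(s[i],ce[i]+[280,200],onz(c,ce[i]+[280,200],.066))
for n_,box in(("top",(115,245,185,345)),):
    y0,y1,x0,x1=box;cv2.imwrite("pics/crop1.png",cv2.resize(im[y0:y1,x0:x1],None,fx=4.5,fy=4.5,interpolation=cv2.INTER_CUBIC))
E
```

```text
((263.31280517578125, 181.1721649169922), (152.22219848632812, 114.0701675415039), 1.005086064338684)
[[186.21295 236.86339]
 [188.21387 122.81078]
 [340.41266 125.48094]
 [338.41174 239.53354]] [[ 0.42131698  0.25878338  0.018     ]
 [ 0.73852186  0.25432888  0.018     ]
 [ 0.72584866 -0.16849792  0.018     ]
 [ 0.41139568 -0.1585739   0.018     ]] [0.57427079 0.04651011 0.018     ]
[np.float64(0.41747518793775507), np.float64(0.31723615996077137), np.float64(0.42301668790195224), np.float64(0.31460953706807315)]
88.63823797457233
-0.8045494616126201
-91.71678732610958
178.19236623980777
[12 16  6  5 26] [294.5 218. ] [ 0.46985136 -0.03845662  0.066     ]
```

View pics/crop1.png

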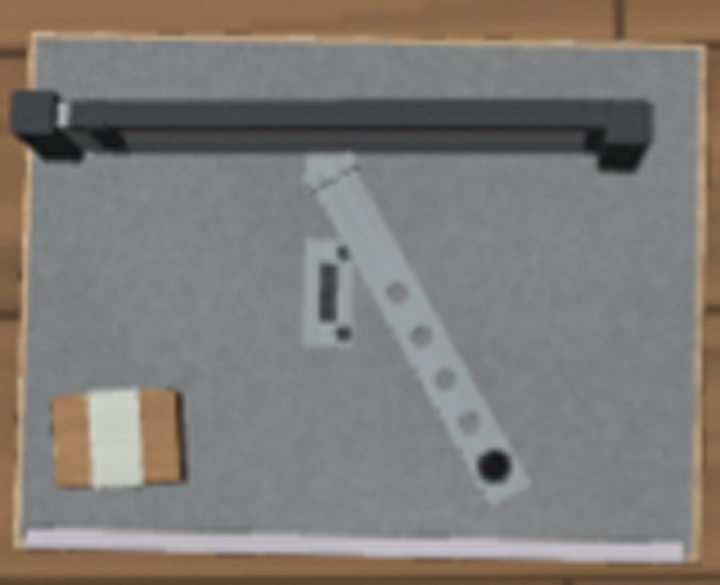

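The crop shows the slot plate centred near full-image (257.9,180.1), so the board origin is off-centre. The bar runs at about 29° yaw, with the knob at (294.5,218). I'm moving over the knob to look with the wrist camera.

Request:
{"name": "servo_tool", "arguments": {"increments": [{"fingers": 0.6, "slide": [35, -28, -2], "rotation": [0, 0, 0]}, {"fingers": 0.6, "slide": [35, -28, -2], "rotation": [0, 0, 0]}, {"fingers": 0.6, "slide": [35, -28, -2], "rotation": [0, 0, 0]}, {"fingers": 0.6, "slide": [35, -28, -2], "rotation": [0, 0, 0]}, {"fingers": 0.6, "slide": [35, -28, -2], "rotation": [0, 0, 0]}, {"fingers": 0.6, "slide": [35, -28, -2], "rotation": [0, 0, 0]}, {"fingers": 0.6, "slide": [35, -28, -2], "rotation": [0, 0, 0]}, {"fingers": 0.6, "slide": [35, -28, -2], "rotation": [0, 0, 0]}, {"fingers": 0.6, "slide": [35, -28, -2], "rotation": [0, 0, 0]}, {"fingers": 0.6, "slide": [35, -28, -2], "rotation": [0, 0, 0]}, {"fingers": 0.6, "slide": [35, -28, -2], "rotation": [0, 0, 0]}, {"fingers": 0.6, "slide": [31, -32, 0], "rotation": [0, 0, 0]}, {"fingers": 0.6, "slide": [0, 0, 0], "rotation": [0, 0, -0.126]}, {"fingers": 0.6, "slide": [0, 0, 0], "rotation": [0, 0, 0]}]}}

```text
time: 1.9
tcp_pos: [0.4642, -0.04, 0.2272]
tcp_rot: [-180.0, 0.0, 29.1]
force: [-0.1, -0.4, 0.4]
gripper_width: 0.0563
finger_force: 0.0
```

```bash
python3 - <<'E'
from h import *
o=robot.get_obs();print(o["time"],o["tcp_pos"],o["tcp_rot"],o["force"])
c=robot.camera("wrist");cv2.imwrite("pics/w1.png",c["image"]);print(c["eye"],c["attitude"],proj(c,[.47,-.0385,.072]),proj(c,[.574,.062,.018]))
np.save("w1.npy",c,allow_pickle=True)
E
```

```text
1.9 [ 0.46416393 -0.04004218  0.22719305] [-1.79981226e+02  2.82197848e-02  2.90516844e+01] [-0.12157792 -0.37823771  0.35393737]
[ 0.53009846 -0.00317233  0.40627877] [-1.49561405e+01  1.59645945e-02 -6.09875803e+01] [286.63320051 191.26762745] [255.02927341  66.78499962]
```

View pics/w1.png

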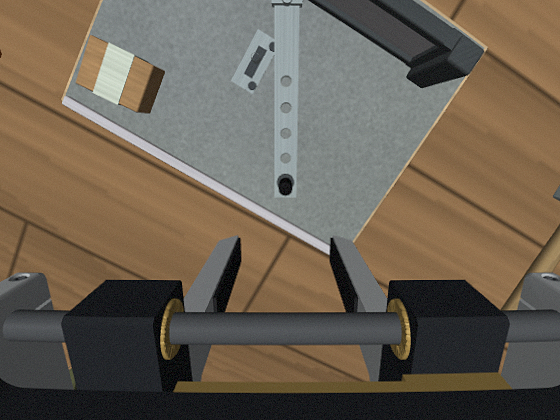

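The knob is at about (285,185), the holes are at rows 80–157 along column 286, and the slot is at (254,62). I'll measure these and enlarge the slot.

```bash
python3 - <<'E'
from h import *
c=np.load("w1.npy",allow_pickle=True).item();im=c["image"]
g=cv2.cvtColor(im,cv2.COLOR_BGR2GRAY)
cv2.imwrite("pics/w1c.png",cv2.resize(im[20:205,215:315],None,fx=3.2*1,fy=3.2,interpolation=cv2.INTER_CUBIC) if 0 else cv2.resize(im[22:112,215:310],None,fx=6,fy=6,interpolation=cv2.INTER_CUBIC))
def blob(x0,x1,y0,y1,t,z):
    m=(g[y0:y1,x0:x1]<t).astype(np.uint8)
    n,l,s,ce=cv2.connectedComponentsWithStats(m)
    for i in range(1,n):
        if s[i][4]>8: print(s[i],ce[i]+[x0,y0],onz(c,ce[i]+[x0,y0],z))
print("slot");blob(228,274,35,100,80,.018)
print("knob");blob(270,300,165,200,30,.072)
print("holes");blob(278,294,70,166,135,.027)
E
```

```text
slot
[41  8  5  9 32] [271.5625  46.625 ] [0.60289657 0.05531845 0.018     ]
[ 17  12  21  31 259] [254.73359073  61.67181467] [0.57883499 0.06493864 0.018     ]
[21 47  7  8 45] [251.82222222  85.33333333] [0.55370291 0.05569431 0.018     ]
knob
[  9  13  13  17 166] [285.06024096 185.9939759 ] [ 0.47441178 -0.03402895  0.072     ]
holes
[ 3  5 10 11 66] [285.66666667  79.86363636] [0.57768631 0.02244544 0.027     ]
[ 2 32 12 11 78] [285.3974359  106.98717949] [0.55092918 0.00795586 0.027     ]
[ 2 58 11 11 70] [285.28571429 132.85714286] [ 0.52452641 -0.0065422   0.027     ]
[ 2 83 10 10 59] [285.10169492 157.6440678 ] [ 0.49820783 -0.02088499  0.027     ]
```

View pics/w1c.png

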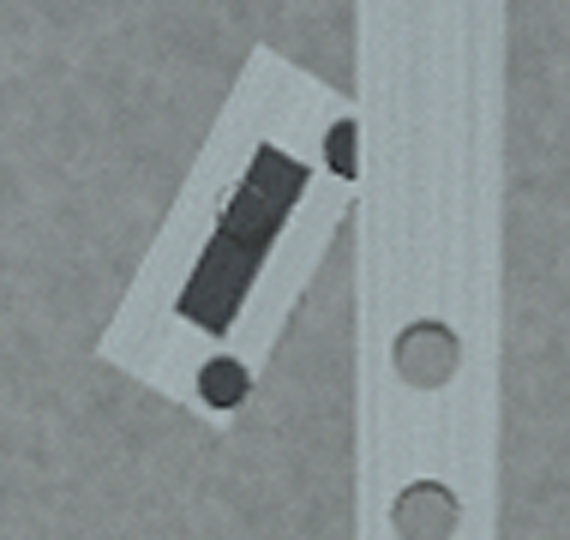

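The enlarged crop faintly shows the peg's dark top, at about crop (243,210), i.e. full-image (255.5,57). That is beyond the slot middle. Now I'll compute the geometry.

```bash
cat >> h.py <<'E'
PHI=np.radians(-1.5)
def rz(a): return np.array([[np.cos(a),-np.sin(a)],[np.sin(a),np.cos(a)]])
PIV=np.array([.6518,.0629]); ORG=PIV-rz(PHI)@[.040,-.010]
def pivot(th):
    b=np.array([.06+.15*np.sin(th)-.02*np.cos(th),.14-.15*np.cos(th)-.02*np.sin(th)]);return ORG+rz(PHI)@b
def solve(peg,r=.145):
    from scipy.optimize import brentq
    th=brentq(lambda t:np.linalg.norm(pivot(t)-peg)-r,0,.95);d=pivot(th)-peg;return th,np.arctan2(d[1],d[0])
def pose(th,yaw,tilt):  # TCP pose for bar state
    Rb=R.from_euler('zy',[yaw,tilt]); p=np.r_[pivot(th),.024]+Rb.apply([-.205,0,.012])
    return p,Rb*R.from_euler('x',180,degrees=True)
def delta(A,B):
    return np.round(A[1].inv().apply(B[0]-A[0])*1e3,1),np.round((A[1].inv()*B[1]).as_rotvec(),4)
def cur():
    o=robot.get_obs();return o["tcp_pos"],R.from_euler('xyz',o["tcp_rot"],degrees=True)
E
python3 - <<'E'
from h import *
c=np.load("w1.npy",allow_pickle=True).item()
sl=np.array([onz(c,(215+x/6,22+y/6),.018)[:2] for x,y in((263,143),(312,170),(222,335),(178,308))])
a=(sl[0]+sl[1]-sl[2]-sl[3]);print("slot mid",sl.mean(0),"yaw",np.degrees(np.arctan2(a[1],a[0])),"len",np.linalg.norm(a)/2)
print("org",ORG,"slot pred",ORG+rz(PHI)@[-.03,-.01])
peg=onz(c,(255.4,57.0),.034)[:2];print("peg",peg, rz(-PHI)@(peg-ORG))
for P in (peg,ORG+rz(PHI)@[-.03,-.01]):
    th,y=solve(P);print("gate",th,"yaw",y,"swing",y-PHI-th,[pose(th,y,t)[0] for t in(.17,0)])
A=cur();G=pose(0,np.radians(28.6),0);print("grasp tcp",G[0]);print(delta(A,G))
E
```

```text
slot mid [0.57903102 0.0639391 ] yaw -1.6382448978975697 len 0.03517462063392169
org [0.61207548 0.07394365] slot pred [0.58182399 0.06473239]
peg [0.5815473  0.06376226] [-0.0302512  -0.01097704]
gate 0.5004029009287941 yaw 0.041271577122100445 swing -0.43295138502677877 [array([0.52658119, 0.06128667, 0.07047986]), array([0.52159839, 0.06128667, 0.036     ])]
gate 0.5025753661175953 yaw 0.035338689218913144 swing -0.4410567381187673 [array([0.52684491, 0.06261251, 0.07048774]), array([0.52186145, 0.06261251, 0.036     ])]
grasp tcp [ 0.47181349 -0.03523183  0.036     ]
(array([  9.3,  -0.8, 191.3]), array([-0.0002,  0.0003,  0.0052]))
```

Request:
{"name": "servo_tool", "arguments": {"increments": [{"fingers": 0.6, "slide": [9, -1, 41], "rotation": [0, 0, 0.005]}, {"fingers": 0.6, "slide": [0, 0, 45], "rotation": [0, 0, 0]}, {"fingers": 0.6, "slide": [0, 0, 45], "rotation": [0, 0, 0]}, {"fingers": 0.6, "slide": [0, 0, 40], "rotation": [0, 0, 0]}, {"fingers": 0.6, "slide": [0, 0, 20], "rotation": [0, 0, 0]}, {"fingers": 0.6, "slide": [0, 0, 0], "rotation": [0, 0, 0]}, {"fingers": 0.35, "slide": [0, 0, 0], "rotation": [0, 0, 0]}], "squeeze": 20}}

```text
time: 2.82
tcp_pos: [0.4721, -0.0355, 0.0374]
tcp_rot: [180.0, -0.1, 28.7]
force: [0.4, 0.5, 0.8]
gripper_width: 0.0492
finger_force: 0.0
```

Request:
{"name": "servo_tool", "arguments": {"increments": [{"fingers": 0.0, "slide": [0, 0, 0], "rotation": [0, 0, 0]}, {"fingers": 0.0, "slide": [0, 0, 0], "rotation": [0, 0, 0]}, {"fingers": 0.0, "slide": [0, 0, 0], "rotation": [0, 0, 0]}, {"fingers": 0.0, "slide": [0, 0, 0], "rotation": [0, 0, 0]}, {"fingers": 0.0, "slide": [0, 0, 0], "rotation": [0, 0, 0]}, {"fingers": 0.0, "slide": [0, 0, 0], "rotation": [0, 0, 0]}]}}

```text
time: 3.58
tcp_pos: [0.4717, -0.0351, 0.0365]
tcp_rot: [-180.0, -0.0, 28.7]
force: [-0.4, -0.5, -0.4]
gripper_width: 0.0156
finger_force: 20.0
```

```bash
python3 - <<'E'
from h import *
o=robot.get_obs();print(o)
y0=np.radians(28.6);th,y1=solve(np.array([.5815,.064]));print(th,y1)
# lift 8 rows, then swing n rows
seq=[(0,y0,.17*i/6) for i in range(7)]
N=24
for i in range(1,N+1):
    s=i/N; seq.append((th*s,y0+(y1-y0)*s,.17))
P=[pose(*s) for s in seq]
for i in range(1,len(P)): print(i,*delta(P[i-1],P[i]),P[i][0].round(4))
E
```

```text
{'time': 3.575, 'qpos': array([-8.69434177e+00,  2.03987338e+01,  1.08300233e+02,  2.58298384e-03,
        5.12993098e+01,  5.25553568e+01]), 'dq': array([ 0.0210048 , -0.06536429,  0.02120164,  0.0300044 , -0.06485761,
        0.04603675]), 'tau': array([ 1.94772327e-02, -4.80497503e+01, -2.69258934e+01,  3.57566786e-02,
       -1.23052669e-02, -9.75156378e-03]), 'tcp_pos': array([ 0.47165489, -0.03509057,  0.03645343]), 'tcp_rot': array([-1.79999447e+02, -2.59394669e-03,  2.87486864e+01]), 'force': array([-0.42779286, -0.46694697, -0.4240511 ]), 'wrist_torque': array([-0.02343417,  0.02136264,  0.0131141 ]), 'finger_force': 19.99994158744812, 'gripper_width': 0.015583535321317944}
0.5001423141224316 0.03953949154536156
1 [ 0.4  0.2 -5.1] [ 0.0136 -0.0249  0.    ] [ 0.4722 -0.0352  0.0411]
2 [ 0.4  0.2 -5.1] [ 0.0136 -0.0249  0.    ] [ 0.4728 -0.0352  0.0462]
3 [ 0.4  0.2 -5.1] [ 0.0136 -0.0249 -0.    ] [ 0.4735 -0.0352  0.0512]
4 [ 0.4  0.2 -5.1] [ 0.0136 -0.0249 -0.    ] [ 0.4743 -0.0352  0.0563]
5 [ 0.4  0.2 -5.1] [ 0.0136 -0.0249 -0.    ] [ 0.4753 -0.0352  0.0613]
6 [ 0.4  0.2 -
[... 1030 characters left out ...]
.0154 0.0696]
21 [ 3.1 -3.7 -0.5] [ 0.     -0.      0.0192] [0.5034 0.0197 0.0697]
22 [ 3.1 -3.8 -0.5] [-0.      0.      0.0192] [0.5057 0.024  0.0699]
23 [ 3.1 -3.9 -0.5] [ 0.     -0.      0.0192] [0.5081 0.0285 0.07  ]
24 [ 3.1 -4.  -0.5] [ 0.     -0.      0.0192] [0.5106 0.033  0.0701]
25 [ 3.1 -4.2 -0.5] [-0.     -0.      0.0192] [0.5131 0.0376 0.0702]
26 [ 3.1 -4.3 -0.5] [ 0.     -0.      0.0192] [0.5157 0.0423 0.0703]
27 [ 3.1 -4.4 -0.5] [0.     0.     0.0192] [0.5183 0.047  0.0703]
28 [ 3.1 -4.5 -0.5] [-0.     -0.      0.0192] [0.521  0.0518 0.0704]
29 [ 3.1 -4.7 -0.5] [ 0.     -0.      0.0192] [0.5237 0.0567 0.0704]
30 [ 3.  -4.8 -0.5] [ 0.     -0.      0.0192] [0.5265 0.0616 0.0705]
```

```bash
sed -i "s/from_euler('zy'/from_euler('ZY'/" h.py; python3 - <<'E'
from h import *
y0=np.radians(28.7);th,y1=solve(np.array([.5815,.064]))
seq=[(0,y0,.17*i/6) for i in range(7)]+[(th*i/12,y0,.17) for i in range(1,13)]+[(th,y0+(y1-y0)*i/12,.17) for i in range(1,13)]
P=[pose(*s) for s in seq]
for i in range(1,len(P)): print(i,*delta(P[i-1],P[i]),P[i][0].round(4))
E
```

```text
1 [ 0.4  0.  -5.8] [ 0.     -0.0283 -0.    ] [ 0.4724 -0.0353  0.0418]
2 [ 0.4 -0.  -5.8] [ 0.     -0.0283 -0.    ] [ 0.4729 -0.0351  0.0476]
3 [ 0.4 -0.  -5.8] [ 0.     -0.0283 -0.    ] [ 0.4735 -0.0347  0.0534]
4 [ 0.4  0.  -5.8] [ 0.     -0.0283 -0.    ] [ 0.4743 -0.0343  0.0591]
5 [ 0.4  0.  -5.8] [ 0.     -0.0283 -0.    ] [ 0.4753 -0.0337  0.0648]
6 [ 0.4 -0.  -5.8] [ 0.     -0.0283  0.    ] [ 0.4764 -0.0332  0.0705]
7 [ 5.   3.8 -0.9] [0. 0. 0.] [ 0.4826 -0.034   0.0705]
8 [ 5.1  3.5 -0.9] [0. 0. 0.] [ 0.4889 -0.0346  0.0705]
9 [ 5.3  3.3 -0.9] [0. 0. 0.] [ 0.4952 -0.035   0.0705]
10 [ 5.4  3.1 -0.9] [0. 0. 0.] [ 0.5015 -0.035   0.0705]
11 [ 5.5  2.9 -1. ] [0. 0. 0.] [ 0.5078 -0.0349  0.0705]
12 [ 5.6  2.6 -1. ] [0. 0. 0.] [ 0.5141 -0.0344  0.0705]
13 [ 5.8  2.4 -1. ] [0. 0. 0.] [ 0.5203 -0.0337  0.0705]
14 [ 5.8  2.1 -1. ] [0. 0. 0.] [ 0.5266 -0.0328  0.0705]
15 [ 5.9  1.9 -1. ] [0. 0. 0.] [ 0.5328 -0.0315  0.0705]
16 [ 6.   1.6 -1. ] [0. 0. 0.] [ 0.5389 -0.03    0.0705]
17 [ 6.1  1.4 -1. ] [0. 0. 0.] [ 0.545  -0.0283  0.0705]
18 [ 6.1  1.1 -1. ] [0. 0. 0.] [ 0.5509 -0.0263  0.0705]
19 [ 0.1 -7.7 -0. ] [ 0.0065 -0.      0.0379] [ 0.5474 -0.0195  0.0705]
20 [ 0.1 -7.7 -0. ] [ 0.0065 -0.      0.0379] [ 0.5441 -0.0126  0.0705]
21 [ 0.1 -7.7 -0. ] [0.0065 0.     0.0379] [ 0.5411 -0.0055  0.0705]
22 [ 0.1 -7.7 -0. ] [0.0065 0.     0.0379] [0.5383 0.0017 0.0705]
23 [ 0.1 -7.7 -0. ] [ 0.0065 -0.      0.0379] [0.5358 0.009  0.0705]
24 [ 0.1 -7.7 -0. ] [ 0.0065 -0.      0.0379] [0.5336 0.0163 0.0705]
25 [ 0.1 -7.7 -0. ] [ 0.0065 -0.      0.0379] [0.5317 0.0238 0.0705]
26 [ 0.1 -7.7 -0. ] [ 0.0065 -0.      0.0379] [0.5301 0.0313 0.0705]
27 [ 0.1 -7.7 -0. ] [ 0.0065 -0.      0.0379] [0.5288 0.0389 0.0705]
28 [ 0.1 -7.7 -0. ] [ 0.0065 -0.      0.0379] [0.5277 0.0465 0.0705]
29 [ 0.1 -7.7 -0. ] [0.0065 0.     0.0379] [0.527  0.0541 0.0705]
30 [ 0.1 -7.7 -0. ] [ 0.0065 -0.      0.0379] [0.5265 0.0618 0.0705]
```

Request:
{"name": "servo_tool", "arguments": {"increments": [{"fingers": 0, "slide": [0.4, 0, -5.8], "rotation": [0, -0.0283, 0]}, {"fingers": 0, "slide": [0.4, 0, -5.8], "rotation": [0, -0.0283, 0]}, {"fingers": 0, "slide": [0.4, 0, -5.8], "rotation": [0, -0.0283, 0]}, {"fingers": 0, "slide": [0.4, 0, -5.8], "rotation": [0, -0.0283, 0]}, {"fingers": 0, "slide": [0.4, 0, -5.8], "rotation": [0, -0.0283, 0]}, {"fingers": 0, "slide": [0.4, 0, -5.8], "rotation": [0, -0.0283, 0]}, {"fingers": 0, "slide": [0, 0, 0], "rotation": [0, 0, 0]}, {"fingers": 0, "slide": [0, 0, 0], "rotation": [0, 0, 0]}]}}

```text
time: 4.58
tcp_pos: [0.4756, -0.0328, 0.0706]
tcp_rot: [-180.0, 9.7, 28.8]
force: [0.1, 0.2, -2.0]
gripper_width: 0.0153
finger_force: 20.0
```

Request:
{"name": "servo_tool", "arguments": {"increments": [{"fingers": 0, "slide": [5.0, 3.8, -0.9]}, {"fingers": 0, "slide": [5.1, 3.5, -0.9]}, {"fingers": 0, "slide": [5.3, 3.3, -0.9]}, {"fingers": 0, "slide": [5.4, 3.1, -0.9]}, {"fingers": 0, "slide": [5.5, 2.9, -1.0]}, {"fingers": 0, "slide": [5.6, 2.6, -1.0]}, {"fingers": 0, "slide": [5.8, 2.4, -1.0]}, {"fingers": 0, "slide": [5.8, 2.1, -1.0]}, {"fingers": 0, "slide": [5.9, 1.9, -1.0]}, {"fingers": 0, "slide": [6.0, 1.6, -1.0]}, {"fingers": 0, "slide": [6.1, 1.4, -1.0]}, {"fingers": 0, "slide": [6.1, 1.1, -1.0]}, {"fingers": 0, "slide": [0, 0, 0]}, {"fingers": 0, "slide": [0, 0, 0]}]}}

```text
schema error: expected keys fingers, slide, rotation
```

Request:
{"name": "servo_tool", "arguments": {"increments": [{"fingers": 0, "slide": [5.0, 3.8, -0.9], "rotation": [0, 0, 0]}, {"fingers": 0, "slide": [5.1, 3.5, -0.9], "rotation": [0, 0, 0]}, {"fingers": 0, "slide": [5.3, 3.3, -0.9], "rotation": [0, 0, 0]}, {"fingers": 0, "slide": [5.4, 3.1, -0.9], "rotation": [0, 0, 0]}, {"fingers": 0, "slide": [5.5, 2.9, -1.0], "rotation": [0, 0, 0]}, {"fingers": 0, "slide": [5.6, 2.6, -1.0], "rotation": [0, 0, 0]}, {"fingers": 0, "slide": [5.8, 2.4, -1.0], "rotation": [0, 0, 0]}, {"fingers": 0, "slide": [5.8, 2.1, -1.0], "rotation": [0, 0, 0]}, {"fingers": 0, "slide": [5.9, 1.9, -1.0], "rotation": [0, 0, 0]}, {"fingers": 0, "slide": [6.0, 1.6, -1.0], "rotation": [0, 0, 0]}, {"fingers": 0, "slide": [6.1, 1.4, -1.0], "rotation": [0, 0, 0]}, {"fingers": 0, "slide": [6.1, 1.1, -1.0], "rotation": [0, 0, 0]}, {"fingers": 0, "slide": [0, 0, 0], "rotation": [0, 0, 0]}, {"fingers": 0, "slide": [0, 0, 0], "rotation": [0, 0, 0]}]}}

```text
time: 6.32
tcp_pos: [0.5502, -0.0258, 0.0709]
tcp_rot: [-180.0, 9.7, 28.8]
force: [-1.6, -1.2, -1.8]
gripper_width: 0.0151
finger_force: 20.0
```

```bash
python3 - <<'E'
from h import *
o=robot.get_obs();print(o["tcp_pos"],o["tcp_rot"],o["force"],o["wrist_torque"])
c=robot.camera("wrist");im=c["image"];cv2.imwrite("pics/w2.png",im)
np.save("w2.npy",c,allow_pickle=True)
print(proj(c,[.5815,.064,.034]),proj(c,np.r_[pivot(.5),.03]))
E
```

```text
[ 0.55020407 -0.02581311  0.07093282] [-179.99518269    9.73470758   28.75214733] [-1.59373767 -1.23055564 -1.75627654] [-0.11180159  0.18536631 -0.00031546]
[187.94959557 127.18499462] [ 287.40327899 -132.5903792 ]
```

View pics/w2.png

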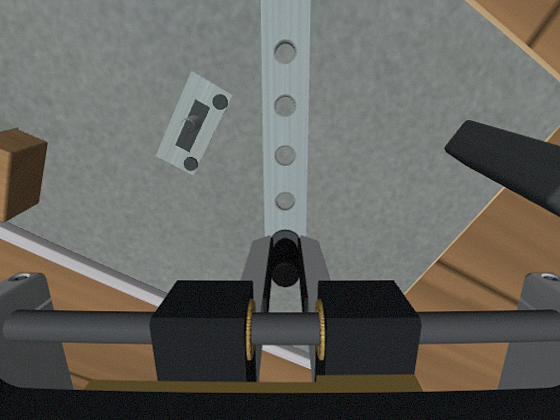

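The wrist view shows the gate open, the bar along column 285 with its holes at rows 51, 105, 155 and 200, and the peg in the slot near (190,122). I'll take one crop to pinpoint it.

```bash
python3 - <<'E'
from h import *
c=np.load("w2.npy",allow_pickle=True).item();im=c["image"];g=cv2.cvtColor(im,cv2.COLOR_BGR2GRAY)
k=cv2.createCLAHE(3,(2,2)).apply(cv2.resize(g[65:180,150:240],None,fx=5,fy=5,interpolation=cv2.INTER_CUBIC))
cv2.imwrite("pics/w2c.png",k)
# hole centres on tilted bar top plane, tilt .17
Rb=R.from_euler('ZY',[np.radians(28.75),.17]);n=Rb.apply([0,0,1]);p0=np.r_[pivot(.5),.024]+3e-3*n
H=[]
for y0,y1 in((38,65),(92,119),(143,168),(189,212)):
    r=g[y0:y1,270:301];m=(r<r.max()*0+np.percentile(r,50)-8).astype(np.uint8)
    ct=max(cv2.findContours(m,0,2)[0],key=cv2.contourArea);(x,y),rad=cv2.minEnclosingCircle(ct)
    d=ray(c,(x+270,y+y0));e=np.array(c["eye"]);P=e+d*(n@(p0-e))/(n@d);H.append(P);print(x+270,y+y0,rad,P)
H=np.array(H);print(np.linalg.norm(np.diff(H,axis=0),axis=1))
d=H[0]-H[-1];print(np.degrees(np.arctan2(d[1],d[0])),np.arcsin(-d[2]/np.linalg.norm(d)))
E
```

```text
284.3333330154419 50.0 11.08061408996582 [0.65083512 0.03016698 0.04167711]
284.5 105.0 11.280613899230957 [0.62490899 0.01586842 0.04675945]
284.5344829559326 155.46551704406738 11.024476051330566 [0.59927337 0.00181366 0.05177794]
284.5 200.7857141494751 10.52945613861084 [ 0.57444073 -0.0117526   0.05663526]
[0.03004069 0.02966322 0.02871056]
28.754720725775258 0.16999999943403285
```

View pics/w2c.png

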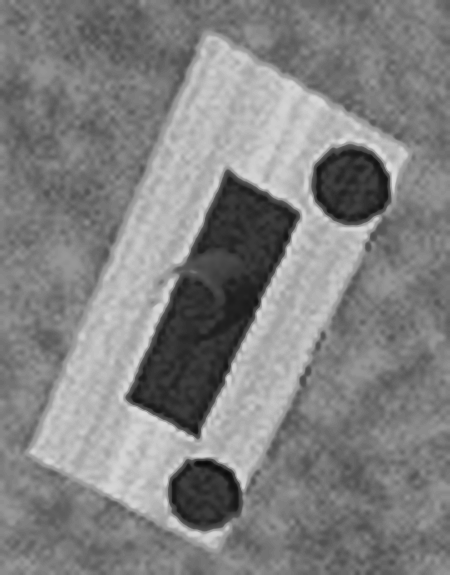

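```bash
python3 - <<'E'
from h import *
c=np.load("w2.npy",allow_pickle=True).item();print(c["eye"])
f=lambda p:((np.array(p)-[150,65])*5).round()
sl=np.array([onz(c,(150+x/5,65+y/5),.018)[:2] for x,y in((228,170),(300,212),(200,437),(127,400))])
mid=sl.mean(0);a=(sl[0]+sl[1]-sl[2]-sl[3]);print("mid",mid,np.degrees(np.arctan2(a[1],a[0])),np.linalg.norm(a)/2)
ex=a/np.linalg.norm(a)
for d in(-6,-4,-2,0,2,4,6):
    q=mid+ex*d*1e-3;print(d,q,"base",f(proj(c,[*q,.018])),"top",f(proj(c,[*q,.034])))
print(onz(c,(150+193/5,65+302/5),.034))
E
```

```text
[0.64183562 0.02478233 0.23474903]
mid [0.57856814 0.06445665] -1.203797708654073 0.03625414713055342
-6 [0.57256946 0.0645827 ] base [196. 345.] top [161. 369.]
-4 [0.57456902 0.06454069] base [201. 333.] top [167. 356.]
-2 [0.57656858 0.06449867] base [207. 321.] top [173. 343.]
0 [0.57856814 0.06445665] base [212. 308.] top [178. 329.]
2 [0.58056769 0.06441463] base [218. 296.] top [184. 316.]
4 [0.58256725 0.06437262] base [223. 283.] top [190. 302.]
6 [0.58456681 0.0643306 ] base [229. 270.] top [196. 289.]
[0.58277714 0.064046   0.034     ]
```

```bash
python3 - <<'E'
from h import *
A=cur();Rb=R.from_euler('ZY',[np.radians(28.75),.17])
for r,h in((115,[0.62490899,0.01586842,0.04675945]),(145,[.59927,.00181,.05178]),(175,[0.57444073,-0.0117526,0.05663526])):
  print(r,Rb.inv().apply(np.array(h)-A[0])*1e3)  # expect (205-r,0,-9)
h=np.array([.59927,.00181,.05178]);pv=h+Rb.apply([.145,0,-.003]);print("pivot",pv,pivot(.5))
PEG=np.array([.5826,.0643])
th,y=solve(PEG);print(th,y)
off=0.0
for t in(.17,.11,.0):
  p,_=pose(th,y,t);print(t,p)
T=pose(th,y,.17)
# radial first then yaw sequence from current
d=th-.5;print(delta(A,pose(th,np.radians(28.75),.17)))
print(delta(A,T), (y-np.radians(28.75))/12)
E
```

```text
115 [88.4664043   0.60296017 -9.35527935]
145 [58.79819138  0.60963345 -9.35404958]
175 [30.09265844  0.66153916 -9.35527676]
pivot [0.72411786 0.07030388 0.02429181] [0.72636638 0.06972452]
0.5078407935795698 0.04019021788895267
0.17 [0.52762974 0.06208954 0.0705094 ]
0.11 [0.52520273 0.06199195 0.05843202]
0.0 [0.52264845 0.06188924 0.036     ]
(array([1.7, 1.2, 0.2]), array([-0.0001, -0.0001, -0.    ]))
(array([ 22.3, -87.9,  -3.4]), array([ 7.800e-02, -1.000e-04,  4.549e-01])) -0.03846599517161809
```

Request:
{"name": "servo_tool", "arguments": {"increments": [{"fingers": 0, "slide": [2.9, 1.0, -0.5], "rotation": [0, 0, 0]}, {"fingers": 0, "slide": [0.1, -7.7, 0], "rotation": [0.0065, 0, 0.0379]}, {"fingers": 0, "slide": [0.1, -7.7, 0], "rotation": [0.0065, 0, 0.0379]}, {"fingers": 0, "slide": [0.1, -7.7, 0], "rotation": [0.0065, 0, 0.0379]}, {"fingers": 0, "slide": [0.1, -7.7, 0], "rotation": [0.0065, 0, 0.0379]}, {"fingers": 0, "slide": [0.1, -7.7, 0], "rotation": [0.0065, 0, 0.0379]}, {"fingers": 0, "slide": [0.1, -7.7, 0], "rotation": [0.0065, 0, 0.0379]}, {"fingers": 0, "slide": [0.1, -7.7, 0], "rotation": [0.0065, 0, 0.0379]}, {"fingers": 0, "slide": [0.1, -7.7, 0], "rotation": [0.0065, 0, 0.0379]}, {"fingers": 0, "slide": [0.1, -7.7, 0], "rotation": [0.0065, 0, 0.0379]}, {"fingers": 0, "slide": [0.1, -7.7, 0], "rotation": [0.0065, 0, 0.0379]}, {"fingers": 0, "slide": [0.1, -7.7, 0], "rotation": [0.0065, 0, 0.0379]}, {"fingers": 0, "slide": [0.1, -7.7, 0], "rotation": [0.0065, 0, 0.0379]}, {"fingers": 0, "slide": [0, 0, 0], "rotation": [0, 0, 0]}, {"fingers": 0, "slide": [0, 0, 0], "rotation": [0, 0, 0]}, {"fingers": 0, "slide": [0, 0, 0], "rotation": [0, 0, 0]}]}}

```text
time: 8.38
tcp_pos: [0.5283, 0.0626, 0.0708]
tcp_rot: [-180.0, 9.7, 2.3]
force: [-2.2, 0.4, -1.7]
gripper_width: 0.0155
finger_force: 20.0
```

```bash
python3 - <<'E'
from h import *
o=robot.get_obs();print(o["tcp_pos"],o["tcp_rot"],o["force"],o["wrist_torque"])
c=robot.camera("wrist");im=c["image"];cv2.imwrite("pics/w3.png",im)
np.save("w3.npy",c,allow_pickle=True)
cv2.imwrite("pics/w3c.png",cv2.resize(im[30:230,220:350],None,fx=3,fy=3,interpolation=cv2.INTER_CUBIC))
print(proj(c,[.5826,.0643,.034]))
E
```

```text
[0.52833249 0.06262533 0.0707886 ] [-179.99517421    9.7243667     2.33041462] [-2.18810081  0.4182445  -1.68379222] [0.06307356 0.25537386 0.04745466]
[286.62014032 151.33162271]
```

View pics/w3c.png

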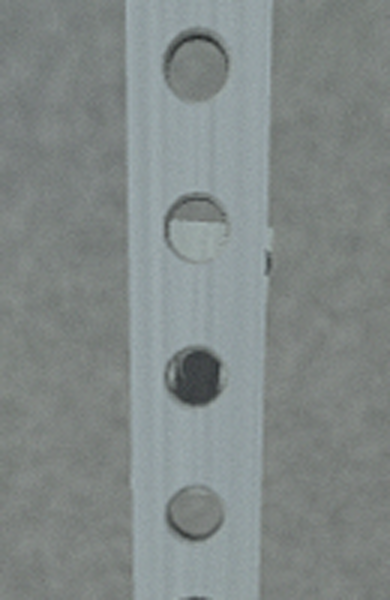

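Through the second hole (crop (195,375)) the dark slot and peg are visible, so it is nearly aligned. I'll quantify the offset.

```bash
python3 - <<'E'
from h import *
c=np.load("w3.npy",allow_pickle=True).item();A=cur()
Rb=R.from_euler('ZY',[np.radians(2.33),.17]);e=np.array(c["eye"]);n=Rb.apply([0,0,1])
p0=A[0]+Rb.apply([.06,0,-.009])
for r,(x,y) in((85,(196,66)),(115,(197,228)),(145,(195,376)),(175,(195,512))):
    d=ray(c,(220+x/3,30+y/3));P=e+d*(n@(p0-e))/(n@d);print(r,P,Rb.inv().apply(P-A[0])*1e3, "lowered hole:", )
    if r==145:
        pv=P+Rb.apply([.145,0,-.003]);dn=pv-R.from_euler('z',2.33,degrees=True).apply([.145,0,0]);print("pivot",pv,"hole when down",dn)
G=[ (np.radians(2.33),t) for t in np.linspace(.17,0,9)]
def tp(y,t): 
    Rr=R.from_euler('ZY',[y,t]);return np.array([0,0,.024])+Rr.apply([-.205,0,.012]),Rr*R.from_euler('x',180,degrees=True)
P=[tp(*g) for g in G]
for i in range(1,9): print(G[i][1],*delta(P[i-1],P[i]),P[i][0]-P[0][0])
E
```

```text
85 [0.64213348 0.06757783 0.04206758] [117.14390381   0.30559116  -9.        ] lowered hole:
115 [0.6130877  0.06621118 0.04705891] [87.64128803  0.12093113 -9.        ] lowered hole:
145 [0.58454645 0.06546446 0.05195937] [58.67572948  0.53516873 -9.        ] lowered hole:
pivot [0.72683096 0.07125382 0.02447117] hole when down [0.58195084 0.06535885 0.02447117]
175 [0.55632011 0.06433542 0.05680848] [30.01365659  0.554606   -9.        ] lowered hole:
0.14875000000000002 [-0.2  0.   4.4] [-0.      0.0212  0.    ] [-9.42312770e-04 -3.83413907e-05 -4.26049282e-03]
0.1275 [-0.2 -0.   4.4] [0.     0.0213 0.    ] [-1.79395898e-03 -7.29936855e-05 -8.54006295e-03]
0.10625000000000001 [-0.2  0.   4.4] [0.     0.0212 0.    ] [-0.00255455 -0.00010394 -0.01283678]
0.085 [-0.2 -0.   4.4] [0.     0.0212 0.    ] [-0.00322375 -0.00013117 -0.0171487 ]
0.06375 [-0.2  0.   4.4] [0.     0.0213 0.    ] [-0.00380126 -0.00015467 -0.02147388]
0.04250000000000001 [-0.2 -0.   4.4] [0.     0.0212 0.    ] [-0.0042868  -0.00017442 -0.02581036]
0.02124999999999999 [-0.2  0.   4.4] [-0.      0.0213  0.    ] [-0.00468017 -0.00019043 -0.03015619]
0.0 [-0.2 -0.   4.4] [0.     0.0212 0.    ] [-0.00498119 -0.00020268 -0.0345094 ]
```

Request:
{"name": "servo_tool", "arguments": {"increments": [{"fingers": 0, "slide": [0.5, 1.2, 0], "rotation": [0, 0, 0]}, {"fingers": 0, "slide": [-0.2, 0, 4.4], "rotation": [0, 0.0212, 0]}, {"fingers": 0, "slide": [-0.2, 0, 4.4], "rotation": [0, 0.0212, 0]}, {"fingers": 0, "slide": [-0.2, 0, 4.4], "rotation": [0, 0.0212, 0]}, {"fingers": 0, "slide": [0, 0, 0], "rotation": [0, 0, 0]}, {"fingers": 0, "slide": [0, 0, 0], "rotation": [0, 0, 0]}]}}

```text
time: 9.18
tcp_pos: [0.5263, 0.0615, 0.0578]
tcp_rot: [-180.0, 6.1, 2.3]
force: [-3.0, 0.1, -0.7]
gripper_width: 0.0158
finger_force: 20.0
```

Request:
{"name": "servo_tool", "arguments": {"increments": [{"fingers": 0, "slide": [-0.1, 0, 2.2], "rotation": [0, 0.0106, 0]}, {"fingers": 0, "slide": [-0.1, 0, 2.2], "rotation": [0, 0.0106, 0]}, {"fingers": 0, "slide": [0, 0, 0], "rotation": [0, 0, 0]}, {"fingers": 0, "slide": [0, 0, 0], "rotation": [0, 0, 0]}]}}

```text
time: 9.68
tcp_pos: [0.5256, 0.0615, 0.0534]
tcp_rot: [-180.0, 4.9, 2.3]
force: [-2.6, 0.3, -2.2]
gripper_width: 0.0156
finger_force: 20.0
```

Request:
{"name": "servo_tool", "arguments": {"increments": [{"fingers": 0, "slide": [-0.1, 0, 2.2], "rotation": [0, 0.0106, 0]}, {"fingers": 0, "slide": [0, 0, 0], "rotation": [0, 0, 0]}, {"fingers": 0, "slide": [0, 0, 0], "rotation": [0, 0, 0]}]}}

```text
time: 10.05
tcp_pos: [0.5253, 0.0615, 0.0512]
tcp_rot: [-180.0, 4.3, 2.3]
force: [-2.8, 0.2, -2.2]
gripper_width: 0.0152
finger_force: 20.0
```

Request:
{"name": "servo_tool", "arguments": {"increments": [{"fingers": 0, "slide": [-0.1, 0, 2.2], "rotation": [0, 0.0106, 0]}, {"fingers": 0, "slide": [-0.1, 0, 2.2], "rotation": [0, 0.0106, 0]}, {"fingers": 0, "slide": [0, 0, 0], "rotation": [0, 0, 0]}, {"fingers": 0, "slide": [0, 0, 0], "rotation": [0, 0, 0]}]}}

```text
time: 10.55
tcp_pos: [0.5249, 0.0615, 0.0469]
tcp_rot: [-180.0, 3.0, 2.3]
force: [-2.6, -0.7, -1.7]
gripper_width: 0.0158
finger_force: 20.0
```

Request:
{"name": "servo_tool", "arguments": {"increments": [{"fingers": 0, "slide": [-0.1, 0, 2.2], "rotation": [0, 0.0106, 0]}, {"fingers": 0, "slide": [-0.1, 0, 2.2], "rotation": [0, 0.0106, 0]}, {"fingers": 0, "slide": [0, 0, 0], "rotation": [0, 0, 0]}, {"fingers": 0, "slide": [0, 0, 0], "rotation": [0, 0, 0]}]}}

```text
time: 11.05
tcp_pos: [0.5244, 0.0615, 0.0425]
tcp_rot: [-180.0, 1.8, 2.3]
force: [-2.6, -0.8, -1.5]
gripper_width: 0.0155
finger_force: 20.0
```

Request:
{"name": "servo_tool", "arguments": {"increments": [{"fingers": 0, "slide": [0, 0, 2.2], "rotation": [0, 0.0106, 0]}, {"fingers": 0, "slide": [0, 0, 2.2], "rotation": [0, 0.0106, 0]}, {"fingers": 0, "slide": [0, 0, 0], "rotation": [0, 0, 0]}, {"fingers": 0, "slide": [0, 0, 0], "rotation": [0, 0, 0]}]}}

```text
time: 11.55
tcp_pos: [0.5244, 0.0615, 0.0381]
tcp_rot: [-180.0, 0.6, 2.3]
force: [-3.8, 1.1, 0.6]
gripper_width: 0.0155
finger_force: 20.0
```

Request:
{"name": "servo_tool", "arguments": {"increments": [{"fingers": 0, "slide": [-0.5, 0, 1.0], "rotation": [0, 0.0106, 0]}, {"fingers": 0, "slide": [-0.5, 0, 0.6], "rotation": [0, 0, 0]}, {"fingers": 0, "slide": [0, 0, 0], "rotation": [0, 0, 0]}, {"fingers": 0, "slide": [0, 0, 0], "rotation": [0, 0, 0]}]}}

```text
time: 12.05
tcp_pos: [0.5234, 0.0614, 0.0365]
tcp_rot: [-180.0, 0.0, 2.3]
force: [-2.2, -0.2, 0.1]
gripper_width: 0.0153
finger_force: 20.0
```

```bash
python3 - <<'E'
from h import *
o=robot.get_obs();print(o["tcp_pos"],o["tcp_rot"],o["force"],o["wrist_torque"])
c=robot.camera("wrist");im=c["image"];np.save("w4.npy",c,allow_pickle=True)
cv2.imwrite("pics/w4c.png",cv2.resize(im[10:250,200:370],None,fx=2.5,fy=2.5,interpolation=cv2.INTER_CUBIC))
E
```

```text
[0.52338273 0.06141419 0.03649221] [-1.79996869e+02  3.21418944e-03  2.31006192e+00] [-2.1798246  -0.16548024  0.12575489] [0.04013148 0.46912943 0.05073222]
```

View pics/w4c.png

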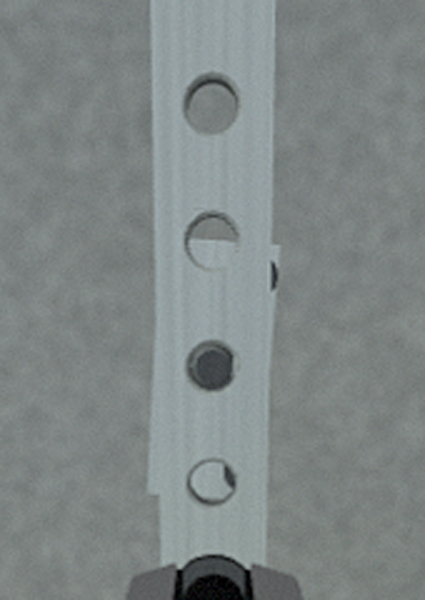

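The peg top now sits inside the second hole from the knob (crop (212,365)), and the bar height matches lying down. I'll ease off the push, then release.

Request:
{"name": "servo_tool", "arguments": {"increments": [{"fingers": 0, "slide": [-0.7, 0, 0.2], "rotation": [0, 0, 0]}, {"fingers": 0, "slide": [-0.7, 0, 0], "rotation": [0, 0, 0]}, {"fingers": 0, "slide": [0, 0, 0], "rotation": [0, 0, 0]}, {"fingers": 0, "slide": [0, 0, 0], "rotation": [0, 0, 0]}]}}

```text
time: 12.6
tcp_pos: [0.522, 0.0614, 0.0363]
tcp_rot: [-180.0, -0.0, 2.3]
force: [-1.0, 0.1, 0.5]
gripper_width: 0.0157
finger_force: 20.0
```

Request:
{"name": "servo_tool", "arguments": {"increments": [{"fingers": 0, "slide": [-0.6, 0, 0], "rotation": [0, 0, 0]}, {"fingers": 0, "slide": [0, 0, 0], "rotation": [0, 0, 0]}, {"fingers": 0.25, "slide": [0, 0, 0], "rotation": [0, 0, 0]}, {"fingers": 0.4, "slide": [0, 0, 0], "rotation": [0, 0, 0]}, {"fingers": 0.6, "slide": [0, 0, 0], "rotation": [0, 0, 0]}, {"fingers": 0.6, "slide": [0, 0, 0], "rotation": [0, 0, 0]}, {"fingers": 0.6, "slide": [0, 0, 0], "rotation": [0, 0, 0]}]}}

```text
time: 13.48
tcp_pos: [0.5213, 0.0613, 0.0362]
tcp_rot: [-180.0, 0.0, 2.3]
force: [0.8, -1.0, 1.1]
gripper_width: 0.0559
finger_force: 0.0
```

Request:
{"name": "servo_tool", "arguments": {"increments": [{"fingers": 0.6, "slide": [0, 0, -10], "rotation": [0, 0, 0]}, {"fingers": 0.6, "slide": [0, 0, -20], "rotation": [0, 0, 0]}, {"fingers": 0.6, "slide": [0, 0, -30], "rotation": [0, 0, 0]}, {"fingers": 0.6, "slide": [0, 0, -40], "rotation": [0, 0, 0]}, {"fingers": 0.6, "slide": [0, 0, -40], "rotation": [0, 0, 0]}, {"fingers": 0.6, "slide": [0, 0, 0], "rotation": [0, 0, 0]}, {"fingers": 0.6, "slide": [0, 0, 0], "rotation": [0, 0, 0]}]}}

```text
time: 14.35
tcp_pos: [0.521, 0.0613, 0.1758]
tcp_rot: [-180.0, 0.0, 2.3]
force: [0.1, -0.1, -0.1]
gripper_width: 0.0563
finger_force: 0.0
```

```bash
python3 - <<'E'
from h import *
o=robot.get_obs();print(o["time"],o["tcp_pos"],o["force"])
c=robot.camera("wrist");cv2.imwrite("pics/w5.png",c["image"])
E
```

```text
14.35 [0.52099877 0.06130629 0.17583707] [ 0.11257978 -0.09429516 -0.05532482]
```

View pics/w5.png

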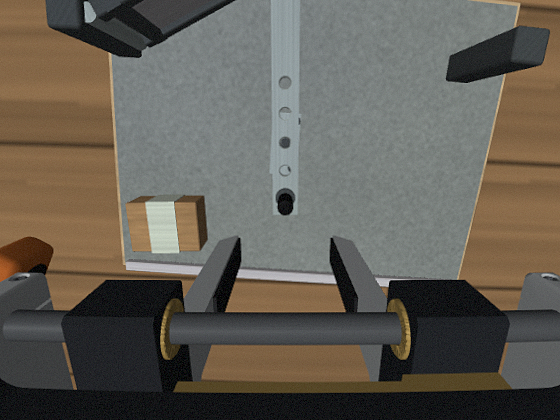

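The final view shows the gate held open, the peg in the second hole from the knob at (285,142), and the gripper clear. The bar's height at release matched its resting height, so I'm handing in.

```bash
python3 -c "
from plant import robot
print(robot.job_done())"
```

```text
the job is handed in; nothing more can be done
None
```

The gate is propped open with the stay bar's second hole from the knob over the peg, the bar lying down and the gripper clear; the job was handed in at about 14.4 s, with the verdict not shown.

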